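Draw a knock-down panel joint tight with its cam lock

ROBOT

A 7-joint arm with a two-finger parallel gripper is mounted at the origin on a cart in front of the work surface, level with it; the furniture and walls round the work are solid. World frame = base frame: x ahead of the robot, y to its left, z up, the work surface at z = 0. Lengths are in mm, angles in rad, forces in N, time in s.
With the tool pointing down it reaches from about 400 to 875 mm from the base axis. Payload 4.4 kg.
Tool frame: the origin (TCP) lies where the fingers leave the gripper's body, on its centre line; the fingertips stand 73 mm ahead of it and the grasp point (between the pads) lies 54 mm ahead of it; z points along the fingers, y is the line along which they close (so a half turn about z gives the same grasp; the last joint's range is limited). The gripper opens to 85 mm and grips with 20 to 120 N. Pads are 22 mm wide; open, the fingers measure 114 mm over their backs; the gripper's body (76 mm by 85 mm) begins 54 mm behind the grasp point. The pads swing forward as they close: fully open they stand 13 mm farther back than shut.
Start: joints at [-1.241, 0.628, 0.038, 1.517, -0.027, 0.996, -0.02], TCP at [250.585, 599.77, 303.913] pointing down, gripper open.
Joint ranges: [-3.06, 3.06], [-0.37, 2.12], [-1.25, 1.32], [0.18, 2.47], [-1.1, 4.24], [0.23, 1.98], [-2.94, 2.94]. Speed limits (rad/s): [2.57, 2.57, 3.14, 3.14, 3.14, 3.14, 3.14].

INTERFACE

Orientations are given as [roll, pitch, yaw] about the fixed x, y, z axes, in that order (R = Rz(yaw) Ry(pitch) Rx(roll)).
In Python, from cell import ctrl gives the robot as it stands.
- The arm moves only by the tool send_rows, never from a script. Its argument "rows" is a list that holds one entry, the list of rows, each a list of 6 numbers: the shift along the tool's x, y, z in cm, then the turn, a rotation vector about the tool's x, y, z in rad. In form: [[[tx, ty, tz, wx, wy, wz], ...]]. A call has 1 to 10 rows; each row is the pose to reach, as a shift and turn from the pose commanded when the call began, along the tool's axes at that moment; what a row does not reach only later rows make up. A row lasts 1/10 s, in which the tool goes at most 50 mm and 8.59 degrees, less where a joint would pass 70% of its speed; a pose out of reach is approached as far as the arm can. A call with a gripper value outside its range is refused whole. "grip" is the closure in counts, from 0 (fully open) to 255 (shut), set as the call begins (left out, the last holds). The fingers move at their own pace and stop on an object; the grip force is fixed at half the most. Time passes only in rows, so rows that repeat a pose let the fingers close. It gives the time, the measured TCP pose, the force, the opening and the grip force at its end, in the units of the state.
- ctrl.read_state(): the state, without advancing time (a new reading comes with each control period).
- ctrl.get_image(name): name is "side" or "top" or "wrist"; returns a dict with "pixels" (480x640x3 uint8, red, green, blue), "fx", "fy", "cx", "cy" (pixels), "D" ([k1, k2, p1, p2, k3] as OpenCV has them; the pictures are not rectified), "extrinsics" (4x4, takes a point from camera to world coordinates); the wrist camera has in their place "mount" (4x4, takes a point from camera to tool coordinates, whose origin is the TCP and whose axes are the flange's). Camera axes: x right, y up, looking along -z (the intrinsics and any distortion apply to the point x, -y, -z); pixel columns grow to the right and rows downward; lengths in mm; the calibration is good to about 2 mm. A picture is of the moment at which its call begins: read the wrist's pose just before it. There is no depth.
- ctrl.finish_job(): hands the job in; it is judged then, once.
The state is a dict: "clock": time; "qpos": joint angles; "qd": joint speeds; "tau": joint torques, N m; "eef_pos": TCP position; "tool_rot": TCP orientation; "force": force on the tool from outside, world axes, zero at the start; "torque": the same for the moment, N m; "width": finger opening in mm; "gripper_force": force on a finger pad.
Only numpy, scipy, OpenCV 4.12 (cv2) and the standard library are available. Lean on these libraries where they do the work, as an engineer would, in place of code of your own. Each camera call takes 0.05 s, during which the arm holds its last target. There are 200 camera calls.

TASK

Push the loose wooden panel along its guides until its bolt stops in the open mouth of the cam in the fixed panel, then turn the cam's handle clockwise, about half a turn, so that its hook draws the bolt in and the two panels close tight edge to edge. Leave the cam turned home and let go; the tall glue bottle must stay standing and the other things round the work must stay where they are.

Things in the scene. Friction and masses are not known exactly. Their poses are not given: they have to be found in the camera images.
- fixture: Fixed plywood bed, 140 mm wide (its x), 305 mm long (its y), 12 mm thick, flat on the bench. Origin on the bench, under the cam's axis; the loose panel slides home along its +y. From y = -49 to -247 mm two pale guide strips (16 mm wide, tops 28 mm above the bench) leave a track 104 mm wide between them.
- fixed_panel: Brown wooden panel fixed on the bed round the cam; origin and axes as the fixture's. 104 mm wide (x), from y = -47 mm (its joint face) to +47 mm, top 50 mm above the bench. An open pocket holds the cam; an open-topped slot 18 mm wide in the joint face lets the bolt in.
- loose_panel: Loose brown panel, 101.5 mm wide (its x), 90 mm long (y), 38 mm thick, about 0.4 kg, waxed, sliding with 1 to 2 N, lying between the guides (1.2 mm play each side). Origin: centre of its underside, 12 mm above the bench. Starts 30 to 70 mm short of the fixed panel. Pushed home, its bolt's pin stops on the core of the cam with about 5 mm of gap left; only the cam closes the rest.
- push_face (a point): Centre of the loose panel's outer (-y) edge face, 31 mm above the bench: the face to push on, 101 mm wide and 38 mm high.
- joint_face (a point): Centre of the loose panel's +y edge face; the joint is closed when it lies against the fixed panel's face, at y = -47 mm in the fixture.
- bolt_pin (a point): Top of the pin, on its axis, 38 mm above the bench. An 8 mm steel bolt sticks 31.5 mm out of the loose panel's +y edge and ends in this 8 mm pin, which points down. Stopped on the core in the mouth it is 21 mm from the cam's axis; drawn home, 15 mm.
- cam (a joint): Turn of the cam about its upright axis (rad), clockwise from above positive. At 0 the mouth faces the bolt (fixture -y); the pin enters at -0.3 to 0.3. The hook catches it at 0.65, draws it in up to 2.5 and holds it tight from there to the end stop at 3.6; the cam stays where it is left. Drag 0.04 Nm, about 0.2 Nm when tight. Starts at -0.25 to 0.25.
- cam_grip (a point): On the cam's axis, 80 mm above the bench, in the black handle: an upright bar 12 mm thick, 62 mm long, from 56 to 94 mm above the bench. Axes turn with the cam: the bar lies along y and is gripped across x; its red end (-y) is over the mouth and points to the bolt at joint 0.
- glue_bottle: Bystander: white glue bottle with brown cap, 58 mm diameter, 196 mm tall, standing. Origin: centre of its base. Easily knocked over.
- carved_blank: Bystander: small faceted wooden block, 58x31x30 mm. Origin: centre of its underside.
- wood_disc: Bystander: flat wooden disc, 64 mm diameter, 12 mm thick. Origin: centre of its underside.
Things that resemble listed ones, but are neither listed nor needed, are in the scene too. There is more than one size of the loose_panel; the one meant has the size given above.

How it is judged:
By the outcome, as a careful person would: the job done as asked, in the order asked, and still so for the second after the job is handed in, with the robot touching nothing.
It also fails if it takes over 59 s, if anything falls off the work surface, if the arm or the gripper's body presses on something with over 40 N, if the wrist force passes 120 N, or if a joint passes its speed limit or range.

## Working session

There is one attempt and no reset: what is moved stays moved. The work goes in short steps, Python scripts to look and compute and a tool call to move; the robot and the scene stay as the last step left them, time stands still between calls to the robot, and variables do not carry over. Pictures are saved under pics/ and viewed, at most 10 in all, crops included, and the job is handed in when it is done.

Besides the shell and the picture viewer there is one more tool, called after "Request:" as name(argument=value, ...), one argument or row to a line, values as JSON. send_rows: Moves the arm, as the interface text tells. Its arguments: {"type":"object","properties":{"rows":{"type":"array","items":{"type":"array","items":{"type":"array","items":{"type":"number"}}}},"grip":{"type":"number"}},"required":["rows"]}

```bash
mkdir -p pics; cat > h.py <<'E'
import numpy as np, cv2
from cell import ctrl
from scipy.spatial.transform import Rotation as R
np.set_printoptions(precision=2,suppress=True)
def snap(name,fn):
    s=ctrl.read_state(); im=ctrl.get_image(name)
    cv2.imwrite(fn,im["pixels"][:,:,::-1])
    if "extrinsics" in im: E=np.array(im["extrinsics"])
    else:
        T=np.eye(4); T[:3,:3]=R.from_euler('xyz',s["tool_rot"]).as_matrix(); T[:3,3]=s["eef_pos"]; E=T@np.array(im["mount"])
    K=np.array([[im["fx"],0,im["cx"]],[0,im["fy"],im["cy"]],[0,0,1.]]); np.savez(fn[:-4]+".npz",E=E,K=K,D=np.array(im["D"],float))
def cam(fn): 
    d=np.load(fn[:-4]+".npz"); return d["E"],d["K"],d["D"]
def pix2w(fn,uv,z):
    E,K,D=cam(fn); p=cv2.undistortPoints(np.array([[uv]],float),K,D)[0,0]
    d=E[:3,:3]@np.array([p[0],-p[1],-1]); o=E[:3,3]; return o+d*(z-o[2])/d[2]
def w2pix(fn,P):
    E,K,D=cam(fn); c=(np.atleast_2d(P)-E[:3,3])@E[:3,:3]; c=c*[1,-1,-1]
    return cv2.projectPoints(c,np.zeros(3),np.zeros(3),K,D)[0][:,0]
E
python3 - <<'E'
from h import *
s=ctrl.read_state(); print({k:np.round(v,3) for k,v in s.items()})
for n in ("top","side"): snap(n,f"pics/{n}1.png"); print(n,cam(f"pics/{n}1.png"))
E
```

```text
{'clock': np.float64(0.0), 'qpos': array([-1.24,  0.63,  0.04,  1.52, -0.03,  1.  , -0.02]), 'qd': array([ 0., -0., -0.,  0.,  0., -0., -0.]), 'tau': array([  0.  , -56.34,   1.23, -19.34,   0.01,   0.01,   0.  ]), 'eef_pos': array([250.37, 599.29, 302.99]), 'tool_rot': array([-3.14, -0.  ,  2.75]), 'force': array([ 0.13,  0.03, -0.73]), 'torque': array([ 0.04,  0.01, -0.08]), 'gripper_force': np.float64(0.0), 'width': np.float64(85.467)}
top (array([[   0.02,    1.  ,   -0.04,  510.74],
       [  -1.  ,    0.02,   -0.01,  188.75],
       [  -0.01,    0.04,    1.  , 1073.84],
       [   0.  ,    0.  ,    0.  ,    1.  ]]), array([[601.01,   0.  , 328.04],
       [  0.  , 601.01, 233.77],
       [  0.  ,   0.  ,   1.  ]]), array([-0.05,  0.  ,  0.  ,  0.  ,  0.  ]))
side (array([[   0.98,    0.12,   -0.17,  403.08],
       [  -0.21,    0.53,   -0.82, -501.73],
       [  -0.  ,    0.84,    0.54,  522.92],
       [   0.  ,    0.  ,    0.  ,    1.  ]]), array([[477.77,   0.  , 322.53],
       [  0.  , 477.77, 240.85],
       [  0.  ,   0.  ,   1.  ]]), array([-0.08,  0.  ,  0.  ,  0.  ,  0.  ]))
```

View pics/top1.png

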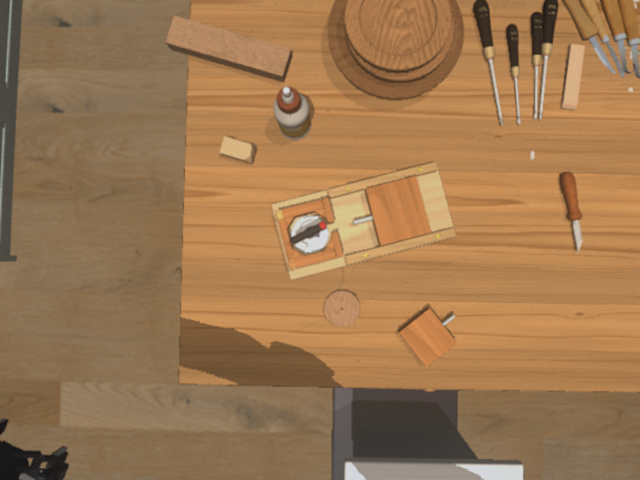

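View pics/side1.png

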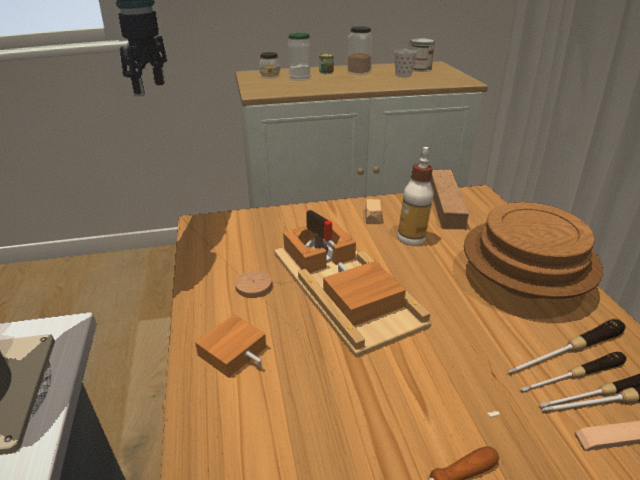

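The top view shows the bed with corners near (273,205), (435,163), (455,237), (290,278). The cam is at its left end with the handle's red end at (323,226), and the loose panel spans x 366–430. The spare panel is at (427,335), the bottle at (292,115), the blank at (238,150) and the disc at (341,308). I'll enlarge it for the corners.

```bash
python3 - <<'E'
from h import *
im=cv2.imread("pics/top1.png")[150:300,260:460]
cv2.imwrite("pics/crop1.png",cv2.resize(im,None,fx=4,fy=4,interpolation=cv2.INTER_CUBIC))
f="pics/top1.png"
c=[pix2w(f,p,12)[:2] for p in [(273,205),(435,163),(455,237),(290,278)]]
print(np.array(c)); print([np.linalg.norm(c[i]-c[(i+1)%4]) for i in range(4)])
print("bottle",pix2w(f,(289,93),190))
E
```

```text
[[602.61 294.82]
 [683.17   8.53]
 [552.19 -28.48]
 [474.06 261.75]]
[np.float64(297.40631510021), np.float64(136.10501826737044), np.float64(300.56217459304037), np.float64(132.7297088926662)]
bottle [755.12 257.33 190.  ]
```

View pics/crop1.png

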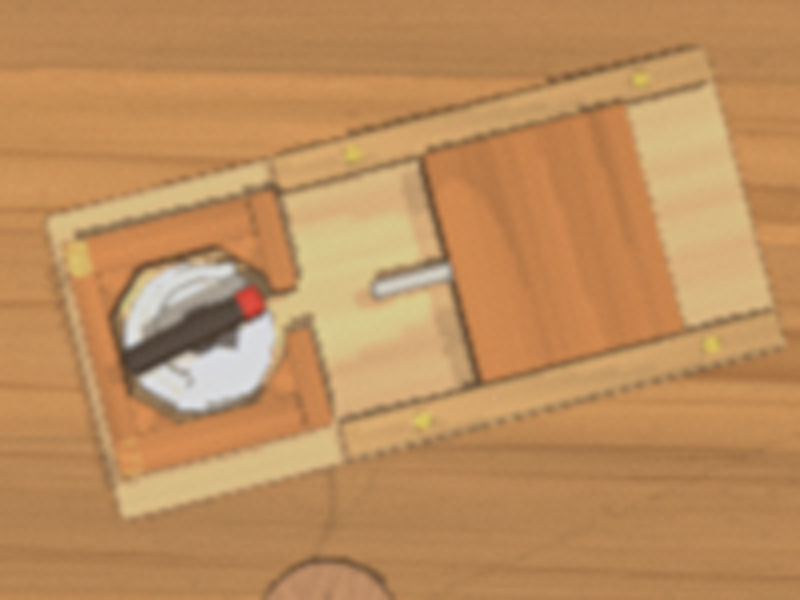

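```bash
cat > fit.py <<'E'
from h import *
from scipy.optimize import least_squares
f="pics/top1.png"
L=[((52,47,50),(75,237)),((52,-47,50),(275,185)),((-52,-47,50),(332,425)),((-52,47,50),(133,478)),((68,-49,28),(272,157)),((-68,-49,28),(341,462)),((68,-247,28),(700,48)),((-68,-247,28),(783,345)),((70,53,12),(46,217)),((-70,53,12),(122,518))]
P=np.array([a for a,_ in L],float); U=np.array([b for _,b in L])/4+[260,150]
def W(p,P): 
    c,s=np.cos(p[2]),np.sin(p[2]); return np.c_[p[0]+c*P[:,0]-s*P[:,1],p[1]+s*P[:,0]+c*P[:,1],P[:,2]]
r=least_squares(lambda p:(w2pix(f,W(p,P))-U).ravel(),[540,230,-0.26],loss='soft_l1')
p=r.x; print(p); print((w2pix(f,W(p,P))-U))
def loc(uv,z):
    w=pix2w(f,uv,z); c,s=np.cos(p[2]),np.sin(p[2]); d=w[:2]-p[:2]; return np.array([c*d[0]+s*d[1],-s*d[0]+c*d[1]])
k=lambda u,v:(260+u/4,150+v/4)
for q in [(425,155),(622,103),(684,327),(480,383)]: print("panel",loc(k(*q),50))
print("pin",loc(k(378,287),38))
a=loc(k(250,301),94);b=loc(k(128,360),94); print("red",a,"black",b,"cam",np.arctan2(*((a-b)*[1,-1]))) 
E
python3 fit.py
```

```text
[552.37 228.06   0.27]
[[-3.6   1.16]
 [-0.28  0.71]
 [ 0.42 -0.26]
 [-3.38  0.  ]
 [-0.59 -0.14]
 [ 1.3  -0.82]
 [ 1.99 -0.43]
 [ 0.92  0.54]
 [-0.06 -1.13]
 [ 0.05  0.33]]
panel [  49.82 -113.09]
panel [  50.84 -200.42]
panel [ -48.56 -201.99]
panel [ -50.37 -111.69]
pin [  0.54 -80.29]
red [  5.03 -25.35] black [-6.14 28.8 ] cam 0.20353468326553134
```

```bash
cat >> h.py <<'E'
F=np.array([552.37,228.06,0.27])
def rel(xf,yf,z,yaw):
    "row (cm, rad) from present pose to tool at fixture (xf,yf), TCP height z, tool pointing down at yaw"
    s=ctrl.read_state(); M=R.from_euler('xyz',s["tool_rot"])
    c,sn=np.cos(F[2]),np.sin(F[2]); t=np.array([F[0]+c*xf-sn*yf,F[1]+sn*xf+c*yf,z])
    print("row",M.inv().apply(t-s["eef_pos"])/10,(M.inv()*R.from_euler('xyz',[np.pi,0,yaw])).as_rotvec())
def where():
    s=ctrl.read_state(); c,sn=np.cos(F[2]),np.sin(F[2]); d=np.array(s["eef_pos"])[:2]-F[:2]
    print(s["clock"],"fix",c*d[0]+sn*d[1],-sn*d[0]+c*d[1],"z",s["eef_pos"][2],"rot",s["tool_rot"],"F",s["force"],"q",s["qpos"],"w",s["width"],s["gripper_force"])
E
python3 -c "
from h import *
rel(0,-235,250,1.84)"
```

```text
row [-56.69 -41.08   5.38] [-0.    0.    0.91]
```

Request:
send_rows(
  rows=[
    [[-1.5,-1,0.2,0,0,0.03],[-5,-3.6,0.5,0,0,0.08],[-9,-6.5,0.9,0,0,0.15],[-13,-9.4,1.3,0,0,0.22],[-17,-12.3,1.7,0,0,0.29],[-21,-15.2,2,0,0,0.36],[-25,-18.1,2.4,0,0,0.43],[-29,-21,2.8,0,0,0.5],[-33,-24,3.2,0,0,0.57],[-35,-25.4,3.4,0,0,0.6]],
  ],
  grip=255,
)

```text
clock: 1.1
eef_pos: [477.4, 225.3, 269.6]
tool_rot: [-3.14, 0.003, 2.138]
force: [0.3, 0.1, 1.0]
width: -0.0
gripper_force: 0.0
```

```bash
python3 -c "
from h import *
where();rel(0,-235,250,1.84)"
```

```text
1.1 fix -72.95043600489765 17.326007770760967 z 269.57300039761685 rot [-3.14  0.    2.14] F [0.35 0.12 0.96] q [-0.63  0.51  0.2   1.9  -0.14  0.75  0.21] w -0.046962883175313705 0.0
row [-26.26  -0.41   2.03] [-0.   0.   0.3]
```

Request:
send_rows(
  rows=[
    [[-2,0,0.2,0,0,0.04],[-6,-0.1,0.5,0,0,0.1],[-10,-0.2,0.8,0,0,0.15],[-14,-0.2,1.1,0,0,0.2],[-18,-0.3,1.4,0,0,0.25],[-22,-0.3,1.7,0,0,0.3],[-25,-0.4,2,0,0,0.3],[-26.3,-0.4,2,0,0,0.3],[-26.3,-0.4,2,0,0,0.3],[-26.3,-0.4,2,0,0,0.3]],
  ],
)

```text
clock: 2.1
eef_pos: [614.5, 9.4, 249.6]
tool_rot: [-3.141, -0.002, 1.847]
force: [-0.2, 1.8, -0.6]
width: 0.1
gripper_force: 0.0
```

```bash
python3 -c "
from h import *
where();rel(0,-235,94,1.84);snap('wrist','pics/w1.png')"
```

```text
2.1 fix 1.5683097710360059 -227.2863344888795 z 249.61785126473146 rot [-3.14 -0.    1.85] F [-0.22  1.78 -0.62] q [-0.22  0.65  0.26  1.68 -0.21  0.84  0.41] w 0.11180393274908577 0.0
row [-0.8  -0.15 15.56] [-0.   -0.    0.01]
```

View pics/w1.png

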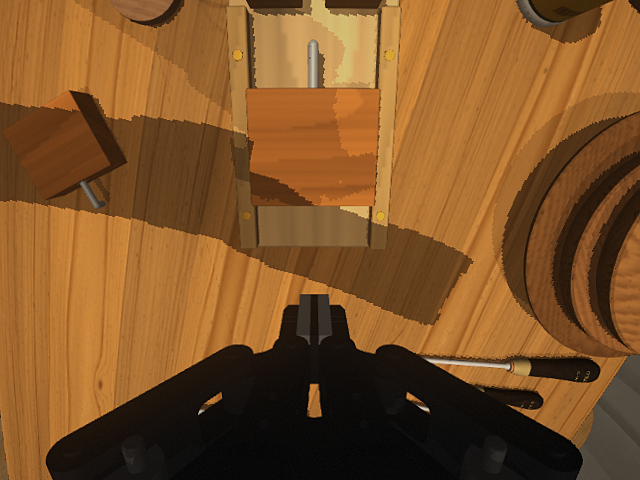

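The wrist view shows the panel square to the tool. Its outer top edge is near row 206 (columns 250–377), the joint edge near row 89, and the guide ends near row 247. I'll check these against the top view.

```bash
python3 - <<'E'
from h import *
f='pics/w1.png'; c,s=np.cos(F[2]),np.sin(F[2])
for uv,z in [((250,206),50),((377,206),50),((246,89),50),((380,89),50),((241,247),28),((387,247),28),((313,41),38)]:
    d=pix2w(f,uv,z)[:2]-F[:2]; print(uv,c*d[0]+s*d[1],-s*d[0]+c*d[1])
E
```

```text
(250, 206) -49.82466717956221 -201.20800085417233
(377, 206) 53.7702855379314 -200.6084880288844
(246, 89) -48.695548599932195 -112.74745740059385
(380, 89) 50.940569393132 -112.20786164071805
(241, 247) -64.37622697837611 -243.71925448588644
(387, 247) 69.6183910636064 -242.92868334742505
(313, 41) 0.9180725336640272 -77.25070253639942
```

Request:
send_rows(
  rows=[
    [[-1,0,2,0,0,0],[-1,0,5,0,0,0],[-1,0,8.5,0,0,0],[-1,0,12,0,0,0],[-1,0,14.5,0,0,0],[-1,0,15.5,0,0,0],[-1,0,15.5,0,0,0]],
  ],
)

```text
clock: 2.85
eef_pos: [616.9, -0.4, 94.0]
tool_rot: [-3.139, -0.002, 1.848]
force: [0.3, 1.4, -0.8]
width: 0.2
gripper_force: 0.0
```

```bash
python3 -c "
from h import *
where();rel(1,-213,94,1.84);rel(1,-154,94,1.84)"
```

```text
2.85 fix 1.3005612255840475 -237.36387641417758 z 93.95066600683505 rot [-3.14 -0.    1.85] F [ 0.33  1.35 -0.85] q [-0.15  0.87  0.18  1.75 -0.27  0.54  0.47] w 0.15715338885693045 0.0
row [ 2.44 -0.01 -0.  ] [-0.   -0.    0.01]
row [8.34 0.03 0.01] [-0.   -0.    0.01]
```

Request:
send_rows(
  rows=[
    [[1,0,0,0,0,0],[2,0,0,0,0,0],[2.7,0,0,0,0,0],[3.4,0,0,0,0,0],[4.1,0,0,0,0,0],[4.8,0,0,0,0,0],[5.5,0,0,0,0,0],[6.2,0,0,0,0,0],[6.8,0,0,0,0,0],[7.1,0,0,0,0,0]],
  ],
)

```text
clock: 3.85
eef_pos: [598.4, 67.3, 94.8]
tool_rot: [-3.141, -0.001, 1.847]
force: [0.3, -1.2, 0.0]
width: -0.2
gripper_force: 0.5
```

Request:
send_rows(
  rows=[
    [[0.2,0,0,0,0,0],[0.4,0,0,0,0,0],[0.6,0,0,0,0,0],[0.6,0,0,0,0,0]],
  ],
)

```text
clock: 4.25
eef_pos: [596.9, 72.4, 94.8]
tool_rot: [-3.141, -0.0, 1.846]
force: [0.6, 0.4, -1.1]
width: 0.3
gripper_force: 0.0
```

```bash
python3 -c "
from h import *
where();snap('wrist','pics/w2.png')"
```

```text
4.25 fix 1.3883924819243987 -161.91622269130187 z 94.81233135946104 rot [-3.14 -0.    1.85] F [ 0.58  0.44 -1.08] q [-0.29  0.86  0.19  1.8  -0.3   0.51  0.38] w 0.2915120284681777 0.0
```

View pics/w2.png

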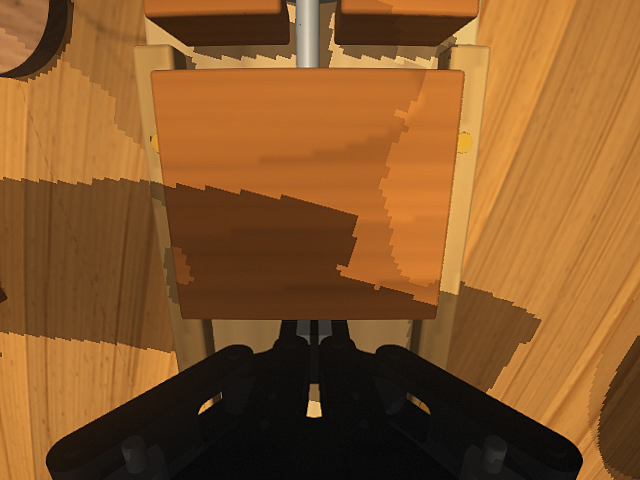

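The panel is in the guides and its joint edge is at row 69. The fixed panel's face (top edge about row 15) is still some way ahead. I'll measure the gap.

```bash
python3 - <<'E'
from h import *
f='pics/w2.png'; c,s=np.cos(F[2]),np.sin(F[2])
for uv,z in [((308,69),50),((220,13),50),((400,13),50),((310,320),50)]:
    d=pix2w(f,uv,z)[:2]-F[:2]; print(uv,c*d[0]+s*d[1],-s*d[0]+c*d[1])
E
```

```text
(308, 69) 0.1254094065006246 -62.09125978560429
(220, 13) -26.2604335094059 -46.272719874449656
(400, 13) 27.660845967106127 -46.09603084323129
(310, 320) 0.8254403701246957 -149.6517886480577
```

Request:
send_rows(
  rows=[
    [[0.3,0,0,0,0,0],[0.6,0,0,0,0,0],[0.8,0,0,0,0,0],[0.9,0,0,0,0,0],[1,0,0,0,0,0],[1,0,0,0,0,0]],
  ],
)

```text
clock: 4.9
eef_pos: [594.3, 81.8, 94.9]
tool_rot: [-3.141, -0.0, 1.846]
force: [0.3, 0.0, 0.6]
width: -0.0
gripper_force: 0.2
```

Request:
send_rows(
  rows=[
    [[0.1,0,0,0,0,0],[0.2,0,0,0,0,0],[0.2,0,0,0,0,0]],
  ],
)

```text
clock: 5.2
eef_pos: [594.2, 82.2, 95.0]
tool_rot: [3.141, 0.002, 1.845]
force: [1.0, -4.9, -0.6]
width: 0.2
gripper_force: 2.6
```

```bash
python3 - <<'E'
from h import *
where();snap('wrist','pics/w3.png')
im=cv2.imread('pics/w3.png'); cv2.imwrite('pics/w3c.png',cv2.resize(im[0:160,200:420],None,fx=3,fy=3))
E
```

```text
5.2 fix 1.4362919840080153 -151.75025281573508 z 94.97828294387963 rot [3.14 0.   1.84] F [ 0.99 -4.88 -0.59] q [-0.31  0.85  0.2   1.81 -0.3   0.51  0.36] w 0.20513864630173725 2.565604615956545
```

View pics/w3c.png

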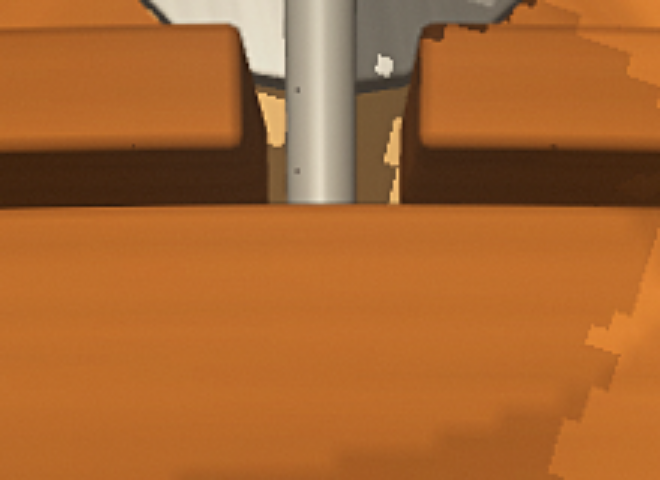

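The bolt is in the slot and the panel edge is at row 68, with the fixed panel's edge at row 49. It moved 0.4 mm for a 2 mm command at 5 N, so it has stopped on the core. I'll compute the gap, then back off, lift and go above the cam.

```bash
python3 - <<'E'
from h import *
f='pics/w3.png'; c,s=np.cos(F[2]),np.sin(F[2])
for uv,z in [((308,68.3),50),((260,49.5),50)]:
    d=pix2w(f,uv,z)[:2]-F[:2]; print(uv,c*d[0]+s*d[1],-s*d[0]+c*d[1])
E
```

```text
(308, 68.3) 0.32298836059339564 -51.83494994666303
(260, 49.5) -14.323894775733251 -46.47049412905289
```

Request:
send_rows(
  rows=[
    [[-0.5,0,0,0,0,0],[-1.5,0,-1,0,0,0],[-2,0,-4,0,0,0],[-2,0,-8,0,0,0],[-2,0,-11,0,0,0],[1,0,-13,0,0,0],[4,0,-14,0,0,0],[7,0,-14,0,0,0],[8,0,-14,0,0,0],[8,0,-14,0,0,0]],
  ],
  grip=0,
)

```text
clock: 6.25
eef_pos: [571.5, 162.4, 235.2]
tool_rot: [-3.142, -0.001, 1.849]
force: [0.7, -0.4, -0.0]
width: 85.2
gripper_force: 0.0
```

```bash
python3 - <<'E'
from h import *
where();snap('wrist','pics/w4.png');rel(0,0,190,2.04)
E
```

```text
6.25 fix 0.9032545370998974 -68.40600090485587 z 235.21599077129196 rot [-3.14 -0.    1.85] F [ 0.66 -0.36 -0.05] q [-0.5   0.65  0.29  1.75 -0.25  0.78  0.18] w 85.20461604794316 0.0
row [ 7.06 -0.05  4.51] [-0.    0.   -0.19]
```

View pics/w4.png

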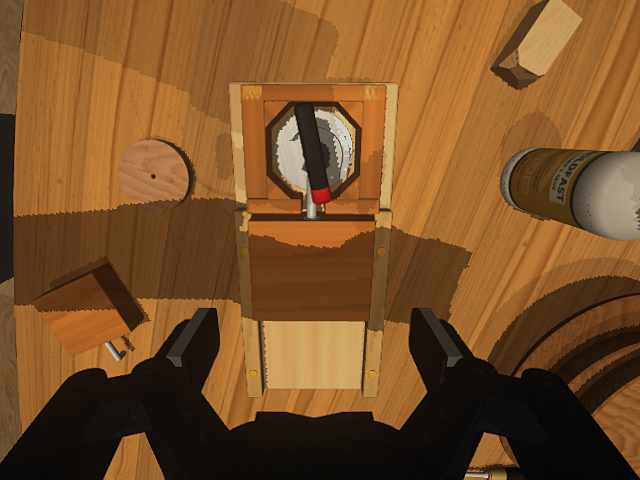

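The gap is 5.4 mm, as specified. The handle runs from the black end (303,105) to the red end (321,195), and the cam's pocket is centred near (314,150).

```bash
python3 - <<'E'
from h import *
f='pics/w4.png'; c,s=np.cos(F[2]),np.sin(F[2])
def l(uv,z):
    d=pix2w(f,uv,z)[:2]-F[:2]; return np.array([c*d[0]+s*d[1],-s*d[0]+c*d[1]])
a=l((303,104),94); b=l((320.5,192),94); print(a,b,(a+b)/2,np.linalg.norm(a-b), np.arctan2(b[0]-a[0],a[1]-b[1]))
for uv in [(263,212),(381,213),(245,88),(384,88)]: print(l(uv,50))
E
```

```text
[-5.2  30.05] [  5.73 -21.72] [0.27 4.17] 52.911644342464854 0.2082038891495895
[-37.7  -44.36]
[ 53.91 -44.43]
[-47.34  44.65]
[50.37 45.4 ]
```

Request:
send_rows(
  rows=[
    [[2,0,1,0,0,-0.05],[5,0,3,0,0,-0.15],[7,0,4.5,0,0,-0.2],[7.1,0,4.5,0,0,-0.2],[7.1,0,4.5,0,0,-0.2],[7.1,0,4.5,0,0,-0.2]],
  ],
)

```text
clock: 6.9
eef_pos: [553.8, 227.2, 190.3]
tool_rot: [3.141, 0.002, 2.043]
force: [-0.4, -0.1, -0.2]
width: 85.5
gripper_force: 0.0
```

```bash
python3 - <<'E'
from h import *
where();rel(0.5,0.2,134,2.046)
E
```

```text
6.9 fix 1.1061140589919785 -1.1796163908536257 z 190.28493669478704 rot [3.14 0.   2.04] F [-0.45 -0.12 -0.21] q [-0.57  0.71  0.22  1.77 -0.22  0.68  0.24] w 85.46586300515509 0.0
row [ 0.16 -0.03  5.63] [ 0.  0. -0.]
```

Request:
send_rows(
  rows=[
    [[0.1,0,2,0,0,0],[0.1,0,4.5,0,0,0],[0.1,0,5.6,0,0,0],[0.1,0,5.6,0,0,0],[0.1,0,5.6,0,0,0]],
  ],
)

```text
clock: 7.4
eef_pos: [553.1, 229.2, 134.6]
tool_rot: [3.141, 0.001, 2.045]
force: [0.3, -1.0, 0.6]
width: 85.4
gripper_force: 0.0
```

Request:
send_rows(
  rows=[
    [[0,0,0,0,0,0],[0,0,0,0,0,0],[0,0,0,0,0,0],[0,0,0,0,0,0],[0,0,0,0,0,0],[0,0,0,0,0,0],[0,0,0,0,0,0],[0,0,0,0,0,0]],
  ],
  grip=255,
)

```text
clock: 8.2
eef_pos: [551.7, 229.6, 134.2]
tool_rot: [-3.14, -0.0, 2.046]
force: [-2.0, -1.1, 4.8]
width: 11.1
gripper_force: 59.4
```

```bash
python3 - <<'E'
from h import *
where();print(ctrl.read_state()['torque'])
E
```

```text
8.2 fix -0.2519372769210628 1.6442830518163742 z 134.2285375260525 rot [-3.14 -0.    2.05] F [-2.02 -1.1   4.83] q [-0.56  0.79  0.19  1.8  -0.25  0.58  0.26] w 11.100581403958792 59.38702940940857
[-0.2   0.52  0.03]
```

Request:
send_rows(
  rows=[
    [[0,0,0,0,0,0.05],[0,0,0,0,0,0.15],[0,0,0,0,0,0.25],[0,0,0,0,0,0.35],[0,0,0,0,0,0.45],[0,0,0,0,0,0.55],[0,0,0,0,0,0.65],[0,0,0,0,0,0.75],[0,0,0,0,0,0.8],[0,0,0,0,0,0.8]],
  ],
)

```text
clock: 9.2
eef_pos: [551.9, 229.6, 134.2]
tool_rot: [-3.141, 0.001, 1.245]
force: [-3.4, -1.8, 6.3]
width: 11.0
gripper_force: 59.4
```

```bash
python3 - <<'E'
from h import *
where();print(ctrl.read_state()['torque'])
E
```

```text
9.2 fix -0.038566771405963984 1.6017213598854694 z 134.23342098002837 rot [-3.14  0.    1.24] F [-3.41 -1.8   6.34] q [-0.69  0.82  0.4   1.81 -0.51  0.62 -0.3 ] w 10.999470187340192 59.39510643482208
[-0.26  0.45 -0.02]
```

Clean, with low forces. I'll carry on turning: cam now about 0.6.

Request:
send_rows(
  rows=[
    [[0,0,0,0,0,0.05],[0,0,0,0,0,0.15],[0,0,0,0,0,0.25],[0,0,0,0,0,0.35],[0,0,0,0,0,0.45],[0,0,0,0,0,0.55],[0,0,0,0,0,0.65],[0,0,0,0,0,0.75],[0,0,0,0,0,0.8],[0,0,0,0,0,0.8]],
  ],
)

```text
clock: 10.2
eef_pos: [552.1, 229.4, 134.2]
tool_rot: [3.141, 0.001, 0.445]
force: [-1.7, -1.4, 4.4]
width: 11.1
gripper_force: 59.4
```

Request:
send_rows(
  rows=[
    [[0,0,0,0,0,0.05],[0,0,0,0,0,0.15],[0,0,0,0,0,0.25],[0,0,0,0,0,0.35],[0,0,0,0,0,0.45],[0,0,0,0,0,0.5],[0,0,0,0,0,0.5]],
  ],
)

```text
clock: 10.9
eef_pos: [552.1, 229.2, 134.2]
tool_rot: [3.141, 0.0, -0.055]
force: [-3.1, -1.5, 5.8]
width: 11.0
gripper_force: 59.4
```

```bash
python3 - <<'E'
from h import *
where();print(ctrl.read_state()['torque'])
E
```

```text
10.9 fix 0.07113803275353478 1.193446481725203 z 134.22188872502826 rot [ 3.14  0.   -0.06] F [-3.05 -1.5   5.84] q [-0.87  0.92  0.74  1.81 -0.87  0.77 -1.29] w 11.001377050590465 59.39304292201996
[-0.3   0.44 -0.04]
```

Request:
send_rows(
  rows=[
    [[0,0,0,0,0,0.05],[0,0,0,0,0,0.15],[0,0,0,0,0,0.25],[0,0,0,0,0,0.35],[0,0,0,0,0,0.45],[0,0,0,0,0,0.55],[0,0,0,0,0,0.6],[0,0,0,0,0,0.6]],
  ],
)

```text
clock: 11.7
eef_pos: [552.1, 229.0, 134.3]
tool_rot: [3.14, -0.0, -0.656]
force: [-2.8, -1.5, 5.1]
width: 11.2
gripper_force: 59.4
```

```bash
python3 - <<'E'
from h import *
where();print(ctrl.read_state()['torque'])
E
```

```text
11.7 fix -0.026776483511500304 1.034126720103413 z 134.25264404235875 rot [ 3.14 -0.   -0.66] F [-2.83 -1.54  5.15] q [-0.93  0.98  0.88  1.81 -0.99  0.86 -1.79] w 11.161731861397712 59.415106773376465
[-0.32  0.45 -0.08]
```

Request:
send_rows(
  rows=[
    [[0,0,0,0,0,0.05],[0,0,0,0,0,0.15],[0,0,0,0,0,0.25],[0,0,0,0,0,0.35],[0,0,0,0,0,0.35]],
  ],
)

```text
clock: 12.2
eef_pos: [551.9, 228.8, 134.2]
tool_rot: [3.14, -0.001, -1.007]
force: [-3.0, -3.1, 4.7]
width: 11.1
gripper_force: 59.5
```

```bash
python3 - <<'E'
from h import *
where();print(ctrl.read_state()['torque'])
E
```

```text
12.2 fix -0.2019618306589526 0.8617669364318182 z 134.21255100786877 rot [ 3.14 -0.   -1.01] F [-3.05 -3.09  4.75] q [-0.96  1.    0.93  1.81 -1.03  0.9  -2.1 ] w 11.109064823372634 59.46712911128998
[-0.39  0.57 -0.17]
```

Cam is about 2.85 and the torque is rising, so it's tight. A further 0.35 stays within the joint ranges.

Request:
send_rows(
  rows=[
    [[0,0,0,0,0,0.05],[0,0,0,0,0,0.12],[0,0,0,0,0,0.2],[0,0,0,0,0,0.28],[0,0,0,0,0,0.35],[0,0,0,0,0,0.35],[0,0,0,0,0,0.35]],
  ],
)

```text
clock: 12.9
eef_pos: [551.9, 228.9, 134.3]
tool_rot: [3.14, -0.001, -1.355]
force: [-2.9, -3.1, 5.7]
width: 11.3
gripper_force: 59.4
```

Request:
send_rows(
  rows=[
    [[0,0,0,0,0,0],[0,0,0,0,0,0],[0,0,0,0,0,0],[0,0,0,0,0,0],[0,0,0,0,0,0],[0,0,-3,0,0,0],[0,0,-7,0,0,0],[0,0,-11,0,0,0],[0,0,-13,0,0,0],[0,0,-13,0,0,0]],
  ],
  grip=0,
)

```text
clock: 13.9
eef_pos: [553.9, 229.7, 267.2]
tool_rot: [-3.136, 0.001, -1.354]
force: [-0.5, -0.2, -0.2]
width: 85.2
gripper_force: 0.0
```

```bash
python3 - <<'E'
from h import *
where();snap('side','pics/side2.png');snap('wrist','pics/w5.png')
a=cv2.imread('pics/w5.png');b=cv2.imread('pics/side2.png')
cv2.imwrite('pics/mix.png',np.hstack([cv2.resize(a,(400,300)),cv2.resize(b[150:420,200:560],(400,300))]))
E
```

```text
13.9 fix 1.9219285289735113 1.1497024149131754 z 267.16769700859413 rot [-3.14  0.   -1.35] F [-0.49 -0.17 -0.24] q [-1.03  0.87  1.11  1.73 -0.86  1.12 -2.57] w 85.19091309597431 0.0
```

View pics/mix.png

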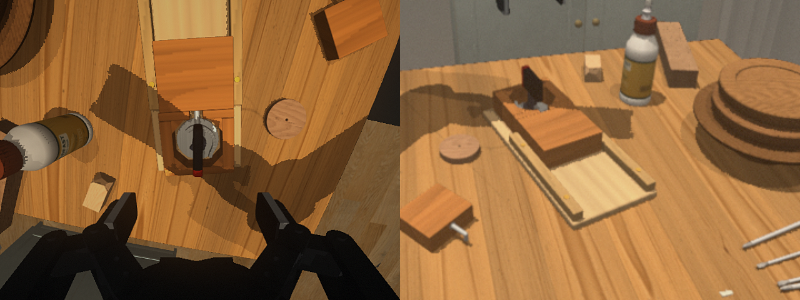

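The panels are edge to edge, with the joint showing as a thin line near (190,110). The red end points away from the bolt, at about (197,175). The bottle is standing and the disc and blank haven't moved.

```bash
python3 -c "
from h import *
print(ctrl.finish_job())"
```

```text
the job is handed in; nothing more can be done
None
```

The job is done and handed in at about 14 s: the loose panel is drawn closed against the fixed panel, the cam is turned home to about 3.2 rad and released, the glue bottle is standing, and the disc and blank look undisturbed.

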